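# Lower the dust-extraction boom over the carving

## Robot

A 6-joint arm with a two-finger parallel gripper is mounted at the origin on the work surface. World frame = base frame: x ahead of the robot, y to its left, z up, the work surface at z = 0. Lengths are in mm, angles in degrees, forces in N, time in s.
With the tool pointing down it reaches from about 350 to 850 mm from the base axis. Payload 8.1 kg.
Tool frame: the origin (TCP) lies midway between the tips of the shut fingers; the grasp point (between the pads) lies 19 mm behind it (r.grasp_offset is the distance from the TCP to the grasp point, in mm); z points along the fingers, x is the direction in which the jaws open and shut, and the axes are right-handed (so a half turn about z gives the same grasp; the last joint's range is limited). The gripper opens to 85 mm and grips with 20 to 120 N. Pads are 22 mm wide; open, the fingers measure 114 mm over their backs; the gripper's body (76 mm by 85 mm) begins 54 mm behind the grasp point. The pads swing forward as they close: fully open they stand 13 mm farther back than shut.
Start: joints at [60.94, 7.471, 85.268, -0, 87.261, -4.893], TCP at [245.622, 547.426, 231.292] pointing down, gripper open.
Joint ranges: [-169.43, 169.43], [-51.17, 129.36], [1.28, 143.12], [-76.62, 256.62], [0, 156.53], [-152.29, 152.29]. Speed limits (degrees/s): [136.94, 136.94, 159.86, 180, 180, 180].

## Interface

Orientations are given as [roll, pitch, yaw] about the fixed x, y, z axes, in that order (R = Rz(yaw) Ry(pitch) Rx(roll)).
In Python, from bench import r, optics, hand_in gives the robot as it stands.
- The arm moves only by the shell command python3 -m pendant 'ROWS' [FORCE]. ROWS is JSON, a list of rows, each a list of 5 numbers: the opening, from 0 (shut) to 1 (fully open), then the shift along the tool's x, y, z in mm, then the turn about the tool's z in degrees. A call has 1 to 10 rows; each row shifts and turns the commanded pose from where the row before left it, along the tool's axes as they then stand; what a row does not reach is not made up. A row lasts 1/10 s, in which the tool goes at most 50 mm and 8.59 degrees, less where a joint would pass 70% of its speed; a pose out of reach is approached as far as the arm can. A call with a gripper value outside its range is refused whole. The fingers move at their own pace and stop on an object; FORCE is the grip in N (left out, the last holds). Time passes only in rows, so rows that do not move let the fingers close. It gives the time, the measured TCP pose, the force and the opening at its end, in the units of the state.
- r.sense(): the state, without advancing time (a new reading comes with each control period).
- optics.snapshot(name): name is "scene" or "top" or "wrist"; returns (picture, depth): 400x640x3 uint8, blue, green, red; 400x640 float32, mm along the optical axis (not along the pixel's ray), 0 where there is no reading.
- optics.camera_params(name): a dict with "camera_matrix" (3x3 intrinsics, pixels), "eye" and "orientation" of the camera in the world. Camera axes: x right, y down, z forward; pixel columns grow to the right and rows downward; lengths in mm; the calibration is good to about 2 mm. The wrist camera is an equidistant fisheye: a pixel r from the principal point sees the ray r / f radians off the axis. A picture is of the moment at which its call begins: read the wrist's pose just before it. camera_params takes no time and is no camera call; for the wrist camera it gives the pose at the moment of the call.
- hand_in(): hands the job in, once; it reports no verdict.
Trained networks look in the newest picture that a camera, given by its name, has taken for a name from the list of things; names that differ only in an ending like _2 or _b are one class to them, and where a whole thing is asked for, a point or a joint stands for the part that bears it (a point fixed in the world has none). Each returns a list of dicts, best first, with "score" (0 to 1); they miss things now and then, are a little off and sometimes report something else, mostly with a low value. They report only what shows in the picture. A call takes as long as a camera call.
- optics.search_frame(camera, query): "at" ([x, y, z] in mm, in world coordinates, good to about 4 mm: the middle of the surface that is visible of it).
The state is a dict: "time": time; "joint_pos": joint angles; "qd": joint speeds; "joint_efforts": joint torques, N m; "tool_pos": TCP position; "tcp_rot": TCP orientation; "ft_force": force on the tool from outside, world axes, zero at the start; "wrist_torque": the same for the moment, N m; "finger_gap": finger opening in mm.
Only numpy, scipy, OpenCV 4.12 (cv2) and the standard library are available. Lean on these libraries where they do the work, as an engineer would, in place of code of your own. Each camera call takes 0.05 s, during which the arm holds its last target. There are 200 camera calls.

## Task

Press down the red pawl tab to free the ratchet, then push the yellow extraction boom down by its black pad, past all its teeth, until it is fully down on its stop. Leave the pawl free and the boom down, and do not force the boom past the engaged pawl, lift the boom, or disturb the carved stone, chisel, mallet and brush.

Things in the scene. Friction and masses are not known exactly. Their poses are not given: they have to be found in the camera images.
- stand: Fixed extraction stand: plywood board 360 x 130 x 18 mm carrying a blue hinge bracket (top 172 mm above the table) with boom and red pawl. Origin: centre of the board's underside, on the table. x runs along the board from the pawl end (-x) to the boom's free end (+x), y along the hinge axes, z up. It does not move in a run.
- boom_hinge (a point): Point on the boom's hinge axis, 30 mm to the stand's -x side of its origin, 150 mm above the table; axis along the stand's y. Fixed. A toothed steel sector of 65 mm radius turns here with the boom. A suction hood 68 mm wide hangs 42 mm below the boom's axis, 110 mm from the hinge, and stays clear of the stone.
- boom (a joint): Boom angle, rad, growing downwards. The yellow bar (30 mm wide, 12 mm thick) slopes up from the hinge to the stand's +x by 0.65 minus this value. Starts at 0.01 to 0.06; the engaged pawl blocks it at about 0.10; with the pawl free it goes to a hard stop at 0.85, fully down. Stiff hinge (1.6 Nm friction, damped): it stays where left and takes about 5 to 10 N at the pad.
- boom_pad (a point): Centre of the top face of the black pad at the boom's free end, where to push: 60 mm along the boom, 52 mm wide, 190 mm from the hinge along the boom's axis and 10 mm above that axis. x along the boom outwards, z out of the face. About 270 mm above the table at the start, 122 mm when fully down; it moves on an arc about the hinge.
- pawl (a joint): Pawl angle, rad: 0 engaged in the teeth, growing as the tab is pressed down, stop at 0.32 (fully free). It clears the teeth above about 0.17; press it to its stop. Pivot 84 mm to the -x side of the stand's origin, 95 mm above the table, axis along y. Stiff pivot (0.25 Nm, about 3 N at the tab): it stays where it is left, no spring.
- pawl_tab (a point): Centre of the top face of the red pawl tab, to be pressed straight down: 44 mm (along the stand's x) x 40 mm, 10 mm thick, level when engaged, 125 mm above the table, 164 mm to the -x side of the stand's origin. Fully pressed it has sunk about 27 mm, moved 5 mm further to -x, and slopes down to -x by 0.32 rad. The bracket and sector stand up to 200 mm high from 50 mm to its +x side.
- stone: Bystander: loose cream limestone block 100 x 84 x 30 mm with a small carved rosette (40 mm high overall), lying on the stand's board below the boom. Origin: centre of its underside.
- chisel: Bystander: chisel with wooden handle lying on the table beside the stand, 215 mm long along its x, 22 mm thick. Origin: underside, where handle meets blade.
- mallet: Bystander: round wooden carver's mallet standing on its head, handle up, 72 mm across, 145 mm high, on the table near the boom's free end. Origin: centre of its underside.
- brush: Bystander: dusting brush lying on the table beside the stand, on the other side from the chisel. Long axis along its x. Origin: underside of its middle.

How it is judged (in metres and radians):
On the way, in this order (a step that is already met when the one before it is completed fails the run):
1. the pawl is pressed free while the boom is still up (value of joint pawl above 0.22 rad and value of joint boom below 0.2 rad), for 0.1 s.
2. the boom is pushed fully down with the pawl free (value of joint boom above 0.8 rad and value of joint pawl above 0.2 rad), for 0.2 s.
At the end, for the whole second after the job is handed in: The boom is down on its stop (joint over 0.80 of 0.85 rad) and at rest, the pawl is still free (over 0.2 of 0.32 rad), and stone, chisel, mallet and brush are within 25 mm of their starting places and not tipped (all of step 2 and velocity of joint boom below 0.05 rad/s and distance of each of stone, chisel, mallet, brush from where it was at the start of the episode below 0.025 m and angle between each of stone, chisel, mallet, brush's own z axis and vertical below 0.2 rad); the robot touches nothing.
It fails at once if the boom is forced past the engaged pawl (value of joint boom above 0.2 rad and value of joint pawl below 0.13 rad).
It fails at once if the boom is lifted above its starting position (value of joint boom below -0.08 rad).
It fails at once if the stone, chisel, mallet or brush is lifted, shoved or tipped (distance of any of stone, chisel, mallet, brush from where it was at the start of the episode above 0.025 m or angle between any of stone, chisel, mallet, brush's own z axis and vertical above 0.35 rad).
It also fails if it takes over 48 s, if anything falls off the work surface, if the arm or the gripper's body presses on something with over 40 N, if the wrist force passes 120 N, or if a joint passes its speed limit or range.

## Working session

There is one attempt and no reset: what is moved stays moved. The work goes in short steps, Python scripts to look and compute and a shell command to move; the robot and the scene stay as the last step left them, time stands still between calls to the robot, and variables do not carry over. Pictures are saved under pics/ and viewed, about 8 in all and at most 12, crops included, and the job is handed in when it is done.

```bash
mkdir -p pics; python3 - <<'E'
from bench import r, optics
import cv2
for c in ("scene","top"):
    p,d=optics.snapshot(c); cv2.imwrite(f"pics/{c}1.png",p)
    for q in ("stand","boom_pad","pawl_tab","stone","chisel","mallet","brush","boom","pawl"):
        for o in optics.search_frame(c,q)[:2]: print(c,q,[round(float(v)) for v in o["at"]],round(o["score"],2))
s=r.sense(); print(s["time"],s["tool_pos"],s["tcp_rot"],s["ft_force"])
E
```

```text
scene stand [574, -14, 59] 0.64
scene boom_pad [584, 65, 201] 0.72
scene stone [613, 112, 47] 0.89
scene chisel [686, -55, 17] 0.62
scene mallet [765, 198, 71] 0.65
scene brush [472, 109, 16] 0.49
scene boom [585, 67, 198] 0.83
scene pawl [524, -112, 120] 0.67
top stand [550, 9, 29] 0.58
top boom_pad [555, 9, 21] 0.62
top boom_pad [579, 92, 229] 0.55
top pawl_tab [518, -128, 123] 0.73
top pawl_tab [579, 90, 233] 0.65
top stone [577, 134, 49] 0.84
top chisel [680, -57, 17] 0.82
top mallet [750, 197, 74] 0.76
top mallet [679, -55, 15] 0.57
top brush [452, 100, 19] 0.55
top boom [582, 90, 230] 0.89
top pawl [514, -122, 121] 0.74
top pawl [578, 91, 230] 0.32
1.0 [245.6569681  547.41215238 231.31069099] [ 1.79997787e+02 -9.89238865e-04  6.58296706e+01] [ 0.50279269  0.68114953 -0.13467148]
```

View pics/scene1.png

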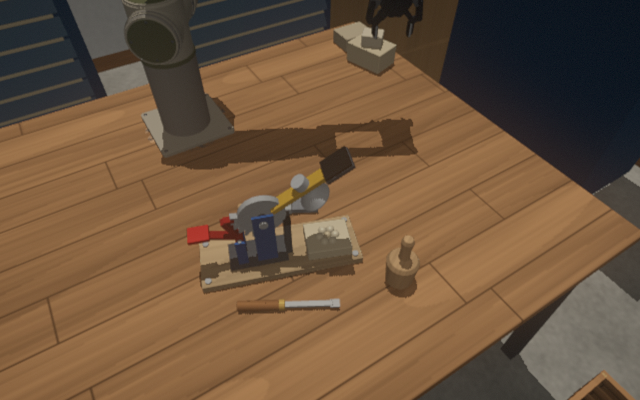

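View pics/top1.png

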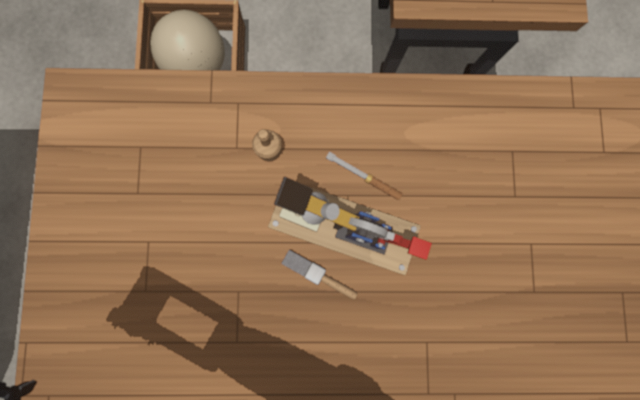

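The scene view shows the red tab at (199,234), the yellow boom rising to the black pad at (338,163), and the mallet beyond it. In the top view the tab is at (420,248) and the pad at (294,196). Next I'll segment both parts by colour and read their positions from the depth image.

```bash
cat > h.py <<'E'
import numpy as np, cv2
from scipy.spatial.transform import Rotation as R
from bench import r, optics
def cloud(c):
    p,d=optics.snapshot(c); k=optics.camera_params(c); K=np.array(k["camera_matrix"]); o=np.array(k["orientation"],float)
    M=o if o.shape==(3,3) else R.from_euler("xyz",o,degrees=True).as_matrix()
    v,u=np.mgrid[:400,:640]; P=np.stack([(u-K[0,2])/K[0,0]*d,(v-K[1,2])/K[1,1]*d,d],-1)@M.T+np.array(k["eye"])
    P[d==0]=np.nan
    return p,P,cv2.cvtColor(p,cv2.COLOR_BGR2HSV)
E
python3 - <<'E'
from h import *
for c in ("top","scene"):
    p,P,h=cloud(c); H,S,V=[h[...,i].astype(int) for i in range(3)]
    x,y,z=[P[...,i] for i in range(3)]
    near=(x>350)&(x<850)&(y>-250)&(y<300)
    for n,m in (("redtab",near&((H<6)|(H>174))&(S>170)&(z>115)&(z<135)),("pad",near&(V<75)&(z>215)&(z<330)),("yellow",near&(H>17)&(H<32)&(S>150)&(z>150)&(z<300)),("board",near&(z>13)&(z<23)&(S<140)),("mallet",near&(z>40)&(x>700)&(y>140))):
        Q=P[m]
        if len(Q)<5: print(c,n,len(Q)); continue
        rc=cv2.minAreaRect(Q[:,:2].astype(np.float32))
        print(c,n,len(Q),np.median(Q,0).round(1),"z",np.percentile(Q[:,2],[2,98]).round(),[np.round(a,1) for a in rc])
E
```

```text
top redtab 110 [ 517.  -149.3  124.4] z [116. 127.] [array([ 516.9, -124.7]), array([72.7, 35.1]), np.float64(66.9)]
top pad 790 [601.9 133.1 266.2] z [249. 281.] [array([602.1, 131.9]), array([52., 52.]), np.float64(71.4)]
top yellow 330 [579.1  81.7 225.4] z [175. 243.] [array([576.3,  56.7]), array([106.6,  29.2]), np.float64(70.7)]
top board 4901 [532.   12.4  17.8] z [14. 22.] [array([574.4,  47.7]), array([444.2, 305.6]), np.float64(60.6)]
top mallet 698 [748.6 203.3  77.2] z [ 50. 146.] [array([754.6, 207.3]), array([64.2, 69.5]), np.float64(18.9)]
scene redtab 382 [ 511.  -139.8  127. ] z [115. 130.] [array([ 513.6, -122.3]), array([84.4, 40.7]), np.float64(72.8)]
scene pad 761 [607.4 129.5 267.7] z [249. 283.] [array([603.1, 131.8]), array([58.2, 56.5]), np.float64(71.0)]
scene yellow 563 [581.4  49.9 206.2] z [174. 245.] [array([576.4,  55.3]), array([108.4,  35.9]), np.float64(66.8)]
scene board 4273 [576.2 -16.6  19.7] z [14. 23.] [array([581.3,  53.2]), array([458.5, 311.1]), np.float64(66.4)]
scene mallet 1076 [764.9 195.4  78.3] z [ 44. 147.] [array([759.5, 201.5]), array([71. , 62.5]), np.float64(42.3)]
```

```bash
python3 -m pendant '[[0,-16,16,0,0],[0,-32,32,0,0],[0,-32,32,0,0],[0,-32,32,0,0],[0,-32,32,0,0],[0,-32,32,0,0],[0,-32,32,0,0],[0,-32,32,0,0],[0,-32,32,0,0],[0,-32,32,0,0]]'; python3 -m pendant '[[0,-32,32,0,0],[0,-32,32,0,0],[0,-32,32,0,0],[0,-32,32,0,0],[0,-32,32,0,0],[0,-32,32,0,0],[0,-24,28,0,0],[0,0,0,0,-6],[0,0,0,0,0],[0,0,0,0,0]]'
```

```text
time: 2.1
tool_pos: [398.9, 143.9, 231.6]
tcp_rot: [179.9, -0.0, 65.8]
ft_force: [0.5, 0.7, 0.8]
finger_gap: 0.0
time: 3.1
tool_pos: [510.7, -141.3, 231.2]
tcp_rot: [-180.0, -0.0, 71.7]
ft_force: [0.6, -0.4, 1.0]
finger_gap: 0.5
```

```bash
python3 - <<'E'
from h import *
s=r.sense(); print(s["time"],s["tool_pos"],s["tcp_rot"],s["ft_force"],s["finger_gap"])
p,P,h=cloud("scene"); H,S,V=[h[...,i].astype(int) for i in range(3)]
Q=P[((H<6)|(H>174))&(S>170)&(P[...,2]>115)&(P[...,2]<135)&(P[...,0]>400)&(P[...,0]<600)&(P[...,1]<-110)]
print(Q.shape,Q.mean(0),cv2.minAreaRect(Q[:,:2].astype(np.float32)))
a=cv2.resize(p[100:300,120:440],None,fx=2,fy=2)
w,_=optics.snapshot("wrist"); cv2.imwrite("pics/c3.png",np.vstack([a,cv2.resize(w,(320,200))]) if 0 else np.hstack([cv2.resize(a,(400,250)),cv2.resize(w,(400,250))]))
E
```

```text
3.1 [ 510.66820087 -141.25583738  231.22953932] [-1.79983947e+02 -9.30427958e-03  7.16838308e+01] [ 0.58596956 -0.41466391  1.04024539] 0.45070747029418545
(402, 3) [ 509.99155592 -140.06849096  125.75812114] ((510.5841369628906, -135.89988708496094), (56.46596908569336, 42.20147705078125), 69.86824035644531)
```

View pics/c3.png

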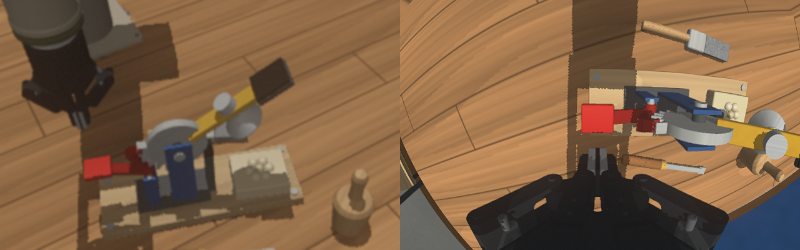

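The tab is centred at about (510,-140), and the wrist view shows it just ahead of the shut fingers. I'll descend slightly outboard of its centre.

```bash
python3 -m pendant '[[0,-5,0,20,0],[0,0,0,25,0],[0,0,0,25,0],[0,0,0,15,0],[0,0,0,10,0],[0,0,0,5,0],[0,0,0,4,0],[0,0,0,4,0],[0,0,0,4,0],[0,0,0,4,0]]'; python3 -m pendant '[[0,-1,0,4,0],[0,-1,0,3,0],[0,-1,0,2,0],[0,0,0,1,0],[0,0,0,0,0]]'
```

```text
time: 4.2
tool_pos: [510.0, -147.2, 116.2]
tcp_rot: [179.9, 0.1, 71.8]
ft_force: [-0.3, -3.9, 4.2]
finger_gap: 0.1
time: 4.7
tool_pos: [508.2, -148.9, 105.1]
tcp_rot: [-180.0, -0.0, 71.8]
ft_force: [1.0, -1.3, 0.9]
finger_gap: -0.1
```

```bash
python3 -m pendant '[[0,0,0,2,0],[0,0,0,2,0],[0,0,0,1,0]]'; python3 -m pendant '[[0,0,0,1,0],[0,0,0,1,0]]';  python3 -m pendant '[[0,0,0,1,0],[0,0,0,1,0]]'
```

```text
time: 5.0
tool_pos: [508.2, -149.2, 100.0]
tcp_rot: [-180.0, 0.0, 71.8]
ft_force: [0.6, -2.3, 3.2]
finger_gap: 0.0
time: 5.2
tool_pos: [508.4, -149.4, 98.7]
tcp_rot: [180.0, 0.0, 71.8]
ft_force: [-2.5, -2.1, 10.9]
finger_gap: 0.1
time: 5.4
tool_pos: [508.7, -149.4, 98.1]
tcp_rot: [179.9, 0.0, 71.8]
ft_force: [-8.1, 0.0, 20.6]
finger_gap: -0.5
```

The force rose to about 20 N at the stop, so the pawl is fully pressed. I'll retreat straight up, cross over to above the pad and check.

```bash
python3 -m pendant '[[0,0,0,-10,0],[0,0,0,-30,0],[0,0,0,-45,0],[0,0,0,-45,0],[0,0,0,-45,0],[0,0,0,-35,0]]'; python3 -m pendant '[[0,30,0,0,0],[0,45,0,0,0],[0,45,0,0,0],[0,45,0,0,0],[0,45,0,0,0],[0,45,0,0,0],[0,42,1,0,0],[0,0,0,0,0]]'; python3 - <<'E'
from h import *
s=r.sense(); print(s["tool_pos"],s["ft_force"])
p,P,h=cloud("scene"); H,S,V=[h[...,i].astype(int) for i in range(3)]
Q=P[((H<6)|(H>174))&(S>170)&(P[...,2]>75)&(P[...,2]<135)&(P[...,0]>400)&(P[...,0]<600)&(P[...,1]<-115)&(P[...,1]>-170)]
n=np.linalg.svd(Q-Q.mean(0),full_matrices=False)[2][2]; print(Q.shape,Q.mean(0),n,np.arccos(abs(n[2])))
cv2.imwrite("pics/c4.png",cv2.resize(p[100:320,120:460],None,fx=2,fy=2))
E
```

```text
time: 6.0
tool_pos: [508.3, -148.6, 309.0]
tcp_rot: [179.9, -0.0, 71.9]
ft_force: [-0.1, -0.7, -0.3]
finger_gap: -0.2
time: 6.8
tool_pos: [601.5, 138.1, 304.5]
tcp_rot: [-179.8, -0.1, 72.1]
ft_force: [-0.4, -1.1, 1.0]
finger_gap: -0.1
[601.51748248 138.11853123 304.5465879 ] [-0.39021715 -1.05196358  0.96202514]
(345, 3) [ 509.00775634 -143.1189726   100.67317776] [ 0.04436543  0.15800352 -0.98644138] 0.16485975910716458
```

View pics/c4.png

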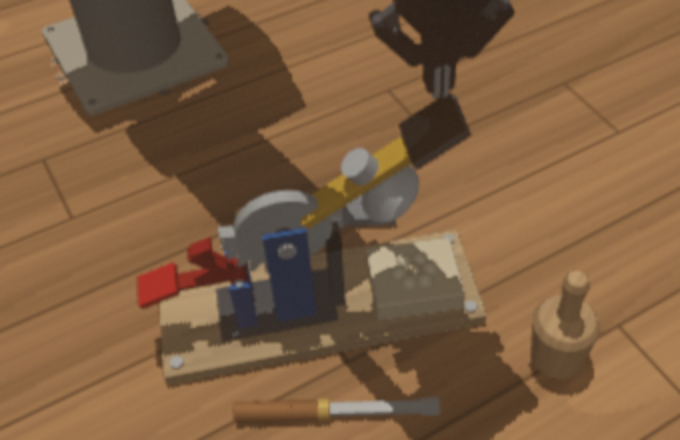

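The tab has sunk about 25 mm and slopes, so the pawl is free; the boom is still up and the fingers are above the pad. Now I'll push down along the pad's arc.

```bash
python3 -m pendant '[[0,-4,0,15,0],[0,0,0,10,0],[0,0,0,5,0],[0,2,0,5,0],[0,3,0,6,0],[0,4,0,6,0],[0,4,0,6,0],[0,4,0,6,0],[0,4,0,6,0],[0,4,0,7,0]]'
```

```text
time: 7.85
tool_pos: [608.6, 151.5, 235.0]
tcp_rot: [179.9, 0.1, 71.8]
ft_force: [-2.6, -6.5, 3.9]
finger_gap: 0.1
```

```bash
python3 -m pendant '[[0,4,0,8,0],[0,4,0,8,0],[0,3,0,8,0],[0,3,0,8,0],[0,2,0,8,0],[0,2,0,8,0],[0,1,0,8,0],[0,1,0,8,0],[0,0,0,8,0],[0,0,0,8,0]]'; python3 -m pendant '[[0,0,0,8,0],[0,-1,0,7,0],[0,-1,0,5,0]]'
```

```text
time: 8.85
tool_pos: [615.7, 171.8, 155.8]
tcp_rot: [179.9, -0.1, 71.8]
ft_force: [-1.4, 0.3, 8.1]
finger_gap: -0.2
time: 9.15
tool_pos: [615.6, 171.1, 135.9]
tcp_rot: [179.8, -0.2, 71.8]
ft_force: [1.7, 5.7, 6.7]
finger_gap: -0.4
```

```bash
python3 -m pendant '[[0,0,0,4,0],[0,0,0,3,0],[0,0,0,1,0]]'; python3 -m pendant '[[0,0,0,1,0],[0,0,0,1,0]]'; python3 -m pendant '[[0,0,0,1,0],[0,0,0,0,0]]'
```

```text
time: 9.45
tool_pos: [615.4, 170.7, 127.9]
tcp_rot: [179.8, -0.1, 71.8]
ft_force: [-0.7, 1.4, 6.7]
finger_gap: -0.3
time: 9.65
tool_pos: [615.3, 170.5, 126.2]
tcp_rot: [179.8, -0.1, 71.8]
ft_force: [-0.8, 0.7, 6.7]
finger_gap: 0.3
time: 9.85
tool_pos: [615.3, 170.3, 125.0]
tcp_rot: [179.9, -0.1, 71.8]
ft_force: [-1.2, 0.5, 5.7]
finger_gap: -0.3
```

```bash
python3 -m pendant '[[0,0,0,1,0],[0,0,0,1,0]]'; python3 -m pendant '[[0,0,0,1,0],[0,0,0,1,0]]'; python3 -m pendant '[[0,0,0,1,0],[0,0,0,0,0]]'
```

```text
time: 10.05
tool_pos: [615.2, 170.2, 123.1]
tcp_rot: [179.9, -0.1, 71.8]
ft_force: [-1.6, -0.5, 6.4]
finger_gap: 0.7
time: 10.25
tool_pos: [615.3, 170.0, 121.7]
tcp_rot: [179.8, -0.1, 71.8]
ft_force: [-5.4, -1.0, 15.1]
finger_gap: -0.0
time: 10.45
tool_pos: [615.3, 170.0, 121.6]
tcp_rot: [179.8, -0.1, 71.8]
ft_force: [-5.4, -2.4, 16.0]
finger_gap: 0.2
```

The force rise at z ≈ 122 mm matches the stop. I'll press a little more, hold, retreat and look.

```bash
python3 -m pendant '[[0,0,0,1,0],[0,0,0,1,0],[0,0,0,0,0],[0,0,0,0,0]]'; python3 -m pendant '[[0,0,0,-5,0],[0,0,0,-20,0],[0,0,0,-45,0],[0,0,0,-45,0],[0,0,0,-45,0],[0,0,0,-30,0],[0,0,0,0,0],[0,0,0,0,0],[0,0,0,0,0],[0,0,0,0,0]]'; python3 - <<'E'
from h import *
print(r.sense()["ft_force"])
p,P,h=cloud("scene"); H,S,V=[h[...,i].astype(int) for i in range(3)]
x,y,z=[P[...,i] for i in range(3)]
Q=P[((H<6)|(H>174))&(S>170)&(z>75)&(z<135)&(x>400)&(x<600)&(y<-115)&(y>-170)]; print("tab",len(Q),Q.mean(0))
Q=P[(V<75)&(z>95)&(z<160)&(abs(x-614)<50)&(abs(y-165)<50)]; print("pad",len(Q),np.median(Q,0))
if len(Q)>20:
    u=(Q-[563,20,0])@[.312,.95,0]; print("pad slope",np.polyfit(u,Q[:,2],1),"z at centre",np.polyval(np.polyfit(u,Q[:,2],1),158))
for q in ("stone","chisel","mallet","brush"):
    for o in optics.search_frame("scene",q)[:1]: print(q,np.round(o["at"]))
cv2.imwrite("pics/c5.png",cv2.resize(p[100:320,120:460],None,fx=2,fy=2))
E
```

```text
time: 10.85
tool_pos: [615.5, 170.0, 121.3]
tcp_rot: [179.8, -0.1, 71.8]
ft_force: [-12.2, -2.7, 26.4]
finger_gap: 0.2
time: 11.85
tool_pos: [613.2, 169.7, 304.0]
tcp_rot: [-179.8, 0.1, 71.8]
ft_force: [0.4, -0.1, -0.3]
finger_gap: -0.0
[ 0.36592781 -0.08599849 -0.3088023 ]
tab 347 [ 508.96063165 -143.00417355  100.75790596]
pad 549 [616.72729533 158.98765862 123.29089721]
pad slope [ -0.1888114  151.17477807] z at centre 121.34257638814543
stone [624. 114.  48.]
chisel [686. -57.  16.]
mallet [765. 197.  72.]
brush [457. 109.  18.]
```

View pics/c5.png

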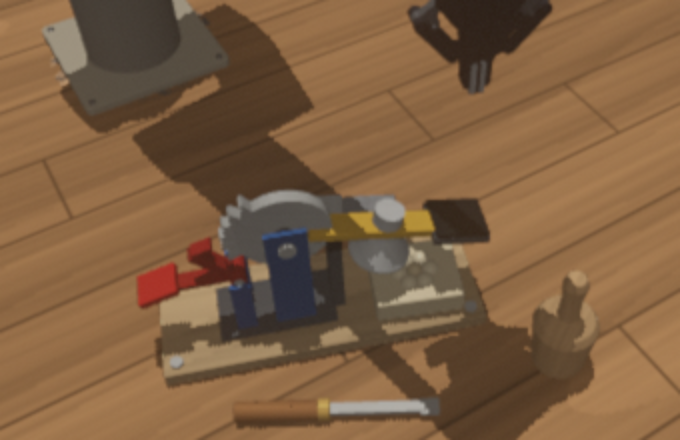

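```bash
python3 -c "from bench import hand_in; print(hand_in())"
```

```text
the job is handed in; nothing more can be done
None
```

I pressed the pawl tab to its stop, then pushed the boom pad down along its arc to the hard stop, and handed the job in after about 12 s. The hand-in reports no verdict.

- **Pawl:** the force rose to about 20 N at the stop. After I let go, the tab was still about 25 mm lower than at the start. I take that as a pawl angle of about 0.31 rad. A separate reading of the tab's tilt gave only 0.16 rad. It came from noisy depth data and disagrees with the sinkage, so I relied on the sinkage.
- **Boom:** the force rose to about 26 N at the stop. After I retreated, the pad centre was at 121 mm (122 mm expected), sloping down by 0.19 rad (0.20 expected). That puts the boom at about 0.84 rad.
- **Bystanders:**
  - The chisel and mallet were found within 2 mm of their first positions.
  - The stone (11 mm off) and brush (15 mm off) disagreed more. For the stone, I put this down to the lowered boom and hood hiding part of it: its place in the picture looks unchanged. The last picture I viewed did not show the brush, but the arm never came near it at its height.
- **Robot:** it ended clear of everything, with the measured force near zero.

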